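# Put the precision screwdrivers back in their colour-marked holders

### The arm

A 6-joint arm with a two-finger parallel gripper is mounted at the origin on a cart in front of the work surface, level with it; the furniture and walls round the work are solid. World frame = base frame: x ahead of the robot, y to its left, z up, the work surface at z = 0. Lengths are in m, angles in rad, forces in N, time in s.
With the tool pointing down it reaches from about 0.35 to 0.775 m from the base axis. Payload 7.3 kg.
Tool frame: the origin (TCP) lies on the centre line of the jaws, within the pads' length; the fingertips stand 19 mm ahead of it and the grasp point (between the pads) is the TCP; z points along the fingers, y is the line along which they close (so a half turn about z gives the same grasp; the last joint's range is limited). The gripper opens to 92 mm and grips with 3 to 60 N. Pads are 19 mm wide; open, the fingers measure 130 mm over their backs; the gripper's body (75 mm by 190 mm) begins 47 mm behind the grasp point.
Start: joints at [-1.46, 0.342, 1.524, -0, 1.275, -0.146], TCP at [0.133, -0.508, 0.246] pointing down, gripper open.
Joint ranges: [-2.53, 2.53], [-0.77, 2.02], [0.04, 2.7], [-1, 4.14], [0.28, 2.66], [-3.11, 3.11]. Speed limits (rad/s): [2.57, 2.57, 3.14, 3.14, 3.14, 3.14].

### API

Orientations are given as a unit quaternion [w, x, y, z].
In Python, from rig import arm gives the robot as it stands.
- The arm moves only by the tool jog_arm, never from a script. Its argument "commands" is a list of rows, each an object with "linear": the shift along the world's x, y, z normalised to -1 to 1, where 1 is 25 cm, a list of three; "twist": the turn about the world's z normalised to -1 to 1, where 1 is 2 pi rad; "hand": the gripper's target within -1 to 1 (fully open at 1, half-way at 0, shut at -1). A call has 1 to 20 rows; each row is the pose to reach, as a shift and turn from the pose commanded when the call began, turning the shorter way round; what a row does not reach only later rows make up. A row lasts 1/10 s, in which the tool goes at most 50 mm and 8.59 degrees, less where a joint would pass 70% of its speed; a pose out of reach is approached as far as the arm can. A call with a number of a shift or a turn outside -1 to 1 is refused whole. A call with a gripper value outside its range is refused whole. The fingers move at their own pace and stop on an object; "grip_force" is the grip in N (left out, the last holds). Time passes only in rows, so rows that repeat a pose let the fingers close. It gives the time, the measured TCP pose, the force, the opening and the grip force at its end, in the units of the state.
- arm.sense(): the state, without advancing time (a new reading comes with each control period).
- arm.camera(name): name is "side" or "top"; returns the picture (420x560x3 uint8, red, green, blue); there is no depth.
- arm.camera_params(name): a dict with "mtx" (3x3 intrinsics, pixels), "rvec" (rotation vector, rad) and "tvec" (3), from world to camera coordinates, as OpenCV has them. Camera axes: x right, y down, z forward; pixel columns grow to the right and rows downward; lengths in m; the calibration is good to about 2 mm. A picture is of the moment at which its call begins. camera_params takes no time and is no camera call.
- arm.finish_job(): hands the job in; it is judged then, once.
Trained networks look in the newest picture that a camera, given by its name, has taken for a name from the list of things; names that differ only in an ending like _2 or _b are one class to them, and where a whole thing is asked for, a point or a joint stands for the part that bears it (a point fixed in the world has none). Each returns a list of dicts, best first, with "conf" (0 to 1); they miss things now and then, are a little off and sometimes report something else, mostly with a low value. They report only what shows in the picture. A call takes as long as a camera call.
- arm.outline_of(thing, camera): "mask" (420x560 bool, what is visible of it) and "extent" ([centre column, centre row, width, height] in pixels, round what is visible of it).
The state is a dict: "time": time; "joint_positions": joint angles; "qd": joint speeds; "joint_torque": joint torques, N m; "tool_pos": TCP position; "tcp_rot": TCP orientation; "force": force on the tool from outside, world axes, zero at the start; "ft_torque": the same for the moment, N m; "opening": finger opening in m; "grip_force": force on a finger pad.
Only numpy, scipy, OpenCV 4.12 (cv2) and the standard library are available. Lean on these libraries where they do the work, as an engineer would, in place of code of your own. Each camera call takes 0.05 s, during which the arm holds its last target. There are 200 camera calls.

### The job

Pick the three small screwdrivers (red, yellow and black) out of the tools lying on the bench and lay each one in the holder of its own colour, the handle resting in both saddle notches, about equally far out at either saddle, and the blade pointing over the coloured spot. Leave the flux pen and the tweezers where they lie.

Things in the scene. Friction and masses are not known exactly. Their poses are not given: they have to be found in the camera images.
- driver_red: small red screwdriver on its side on a mat whose top is at z = 2.4 mm, 150 mm long, handle 10 mm thick, 20 to 45 g. Origin: middle of its length, on its underside; x along it towards the blade tip, z up. Handle, the only part that can be gripped or rest on anything: x = -75 to 12 mm, balance at -31.5 mm. In place, its origin is 14 mm above the holder's origin and its x is along the holder's x.
- holder_red: fixed holder on the mat: grey plate 125 x 44 x 6 mm (x = -70 to 55) with two red saddles and a red spot. Origin on its centre line, underside (z = 2.4 mm); x along the plate from saddles to spot, z up. Saddles at x = -56 and -2 mm, 8 mm thick, each with a square notch open upwards: floor 14 mm above the origin, 28 mm wide, cheeks 8 mm thick, up to 22 mm. Between saddles: 46 mm free for fingers, open to the sides.
- driver_yellow: small yellow screwdriver on its side on a mat whose top is at z = 2.4 mm, 130 mm long, handle 10 mm thick, 20 to 45 g. Origin: middle of its length, on its underside; x along it towards the blade tip, z up. Handle, the only part that can be gripped or rest on anything: x = -65 to 10 mm, balance at -27.5 mm. In place, its origin is 14 mm above the holder's origin and its x is along the holder's x.
- holder_yellow: fixed holder on the mat: grey plate 125 x 44 x 6 mm (x = -70 to 55) with two yellow saddles and a yellow spot. Origin on its centre line, underside (z = 2.4 mm); x along the plate from saddles to spot, z up. Saddles at x = -56 and -2 mm, 8 mm thick, each with a square notch open upwards: floor 14 mm above the origin, 28 mm wide, cheeks 8 mm thick, up to 22 mm. Between saddles: 46 mm free for fingers, open to the sides.
- driver_black: small black screwdriver on its side on a mat whose top is at z = 2.4 mm, 140 mm long, handle 9 mm thick, 20 to 45 g. Origin: middle of its length, on its underside; x along it towards the blade tip, z up. Handle, the only part that can be gripped or rest on anything: x = -70 to 11 mm, balance at -29.5 mm. In place, its origin is 14 mm above the holder's origin and its x is along the holder's x.
- holder_black: fixed holder on the mat: grey plate 125 x 44 x 6 mm (x = -70 to 55) with two black saddles and a black spot. Origin on its centre line, underside (z = 2.4 mm); x along the plate from saddles to spot, z up. Saddles at x = -56 and -2 mm, 8 mm thick, each with a square notch open upwards: floor 14 mm above the origin, 28 mm wide, cheeks 8 mm thick, up to 22 mm. Between saddles: 46 mm free for fingers, open to the sides.
- flux_pen: orange flux pen, 131 x 13 x 13 mm, lying on the mat along its x; origin at its middle, underside. Not a screwdriver: to be left alone.
- tweezers_a: light grey steel tweezers, 125 x 14 x 10 mm, lying on the mat along their x; origin at the middle, underside. To be left alone.
- microscope1: white stereo microscope, fixed equipment at the right of the work, not part of the job: an obstacle about 0.4 m tall. Origin: centre of its foot on the bench. Keep arm and gripper about 0.25 m clear of its origin, for instance by drawing in towards the robot before swinging across to the tools.

How it is judged:
By the outcome, as a careful person would: the job done as asked, in the order asked, and still so for the second after the job is handed in, with the robot touching nothing.
It also fails if it takes over 77 s, if anything falls off the work surface, if the arm or the gripper's body presses on something with over 40 N, if the wrist force passes 120 N, or if a joint passes its speed limit or range.

## Working session

There is one attempt and no reset: what is moved stays moved. The work goes in short steps, Python scripts to look and compute and a tool call to move; the robot and the scene stay as the last step left them, time stands still between calls to the robot, and variables do not carry over. Pictures are saved under pics/ and viewed, at most 14 in all, crops included, and the job is handed in when it is done.

Besides the shell and the picture viewer there is one more tool, called after "Call:" as a command line: name --argument value ..., lists and objects as JSON in quotes. jog_arm: Moves the arm, as the interface text tells. Its arguments: {"type":"object","properties":{"commands":{"type":"array","items":{"type":"object","properties":{"linear":{"type":"array","items":{"type":"number"}},"twist":{"type":"number"},"hand":{"type":"number"}}}},"grip_force":{"type":"number"}},"required":["commands"]}

```bash
mkdir -p pics; cat > h.py <<'E'
import numpy as np, cv2
from rig import arm
def ray(cam,uv,z):
    p=arm.camera_params(cam);K=np.array(p["mtx"],float);R=cv2.Rodrigues(np.array(p["rvec"],float))[0];t=np.array(p["tvec"],float).ravel()
    c=-R.T@t; d=R.T@np.linalg.inv(K)@np.array([uv[0],uv[1],1.]); s=(z-c[2])/d[2]; return c+s*d
def mask_axis(m,cam,z):
    v,u=np.nonzero(m); P=np.array([ray(cam,(a,b),z)[:2] for a,b in zip(u,v)])
    c,sz,a=cv2.minAreaRect((P*1000).astype(np.float32))
    a=np.deg2rad(a)
    if sz[0]<sz[1]: a+=np.pi/2; sz=sz[::-1]
    return np.array(c)/1000,np.array(sz),a,P
E
python3 - <<'E'
from h import *
for cam in("top","side"):
    im=arm.camera(cam); cv2.imwrite(f"pics/{cam}0.png",im[:,:,::-1])
    p=arm.camera_params(cam);R=cv2.Rodrigues(np.array(p["rvec"],float))[0];print(cam,(-R.T@np.array(p["tvec"],float).ravel()).round(3))
    for n in["driver_red","driver_yellow","driver_black","holder_red","holder_yellow","holder_black","flux_pen","tweezers_a"]:
        for o in arm.outline_of(n,cam)[:2]:
            if cam=="top":
                c,s,a,P=mask_axis(o["mask"],cam,0.0074); print(n,round(o["conf"],2),np.round(o["extent"]),c.round(4),s.round(0),round(np.degrees(a),1))
            else: print(n,round(o["conf"],2),np.round(o["extent"]))
E
```

```text
top [0.444 0.111 1.501]
driver_red 0.68 [217. 279.  11.  31.] [0.4381 0.2611] [85. 14.] 3.4
driver_black 0.51 [196. 204.  21.  46.] [0.65  0.322] [125.  49.] 4.5
driver_black 0.42 [157. 276.   5.  29.] [0.4442 0.4299] [71. 11.] 0.7
holder_red 0.91 [233. 204.  17.  48.] [0.6411 0.2211] [124.  47.] 174.6
holder_yellow 0.57 [196. 200.  23.  48.] [0.6495 0.3218] [126.  44.] 4.7
holder_yellow 0.2 [156. 276.   1.  28.] [0.4482 0.43  ] [73.  5.] 0.8
holder_black 0.85 [276. 198.  17.  48.] [0.6573 0.1026] [125.  44.] 7.9
flux_pen 0.51 [249. 263.  10.  43.] [0.4754 0.1739] [129.  15.] 4.1
side [0.216 0.899 0.416]
driver_red 0.68 [326. 266.  45.   9.]
driver_yellow 0.65 [344. 228.  29.   8.]
driver_black 0.59 [284. 319.  40.  18.]
driver_black 0.53 [318. 268.  56.   9.]
holder_red 0.7 [245. 238.  52.  25.]
holder_red 0.55 [323. 244.  60.  16.]
holder_yellow 0.93 [214. 256.  61.  23.]
holder_black 0.88 [264. 213.  52.  16.]
flux_pen 0.84 [323. 243.  62.  16.]
tweezers_a 0.68 [283. 286.  67.  17.]
```

View pics/top0.png

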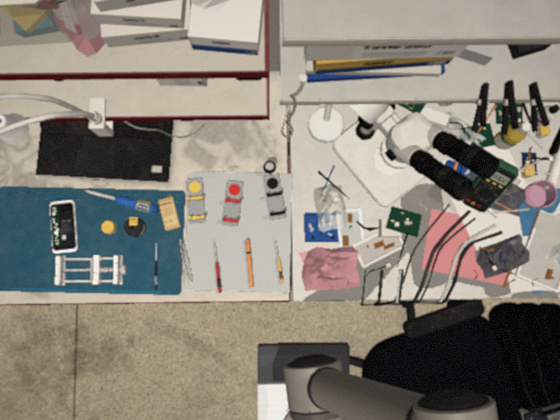

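View pics/side0.png

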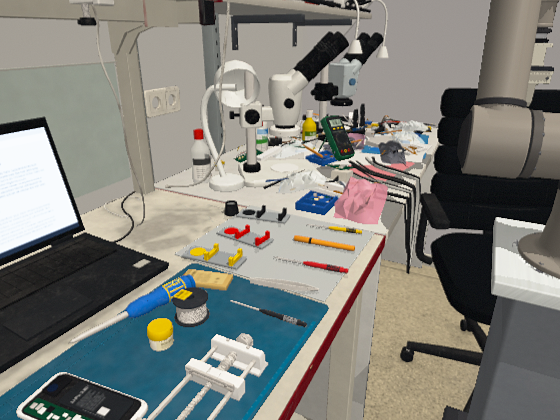

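The top view shows the handles nearest the robot and the blades pointing to +x: red at (217,279), yellow at (280,265), black at (157,270) on the blue mat, and the flux pen at (249,263). The holders are at rows ~200 with their spots away from the robot. The side view agrees.

```bash
python3 - <<'E'
from h import *
from scipy.spatial.transform import Rotation as Ro
im=arm.camera("top")
cv2.imwrite("pics/topc.png",cv2.resize(im[170:300,140:300,::-1],None,fx=4.6,fy=4.6,interpolation=cv2.INTER_CUBIC))
s=arm.camera("side")
cv2.imwrite("pics/sidec.png",cv2.resize(s[195:335,170:370,::-1],None,fx=4,fy=4,interpolation=cv2.INTER_CUBIC))
q=arm.sense(); print(q["tool_pos"],q["tcp_rot"],q["opening"]);w=q["tcp_rot"]
print(Ro.from_quat([w[1],w[2],w[3],w[0]]).as_matrix().round(3))
hsv=cv2.cvtColor(im,cv2.COLOR_RGB2HSV);H,S,V=cv2.split(hsv)
def seg(nm,sel,box,z,ang0=None):
    m=np.zeros(H.shape,bool);u0,u1,v0,v1=box;m[v0:v1,u0:u1]=sel[v0:v1,u0:u1]
    if m.sum()<5: print(nm,"none");return
    c,sz,a,P=mask_axis(m,"top",z);x=P-P.mean(0);e=np.linalg.eigh(x.T@x)[1][:,1];e*=np.sign(e[0])
    pr=x@e;print(nm,m.sum(),"rect",c.round(4),sz.round(0),"mean",P.mean(0).round(4),"ang",np.degrees(np.arctan2(e[1],e[0])).round(1),"ends",(P.mean(0)+pr.min()*e).round(4),(P.mean(0)+pr.max()*e).round(4))
red=((H<9)|(H>171))&(S>120); yel=(H>18)&(H<35)&(S>110); blk=(V<70)
seg("dred",red,(205,228,255,300),.0074);seg("dyel",yel,(270,290,235,290),.0074);seg("dblk",blk,(148,165,235,298),.0069)
# holders: saddles+spot
for n,sel,b in(("hred",red,(222,246,175,230)),("hyel",yel,(184,208,172,228)),("hblk",blk,(264,286,172,222))):
    seg(n,sel,b,.015)
for n in["microscope1","driver_yellow","tweezers_a"]:
    for o in arm.outline_of(n,"top")[:1]: print(n,o["conf"],o["extent"],ray("top",o["extent"][:2],0.0)[:2].round(3))
E
```

```text
[ 0.13336076 -0.50780202  0.24572759] [ 4.33548919e-05  9.91767602e-01  1.28050854e-01 -8.50181606e-06] 0.09209446662218126
[[ 0.967  0.254 -0.   ]
 [ 0.254 -0.967 -0.   ]
 [-0.     0.    -1.   ]]
dred 52 rect [0.4381 0.2611] [79.  6.] mean [0.4419 0.2616] ang 6.5 ends [0.3986 0.2566] [0.4775 0.2656]
dyel 51 rect [0.4537 0.0912] [72.  7.] mean [0.4575 0.0922] ang 8.7 ends [0.4183 0.0862] [0.489 0.097]
dblk 36 rect [0.4442 0.4314] [76.  3.] mean [0.4517 0.4314] ang 0.7 ends [0.4063 0.4309] [0.4821 0.4318]
hred 187 rect [0.6406 0.2208] [104.  42.] mean [0.6498 0.2198] ang -7.6 ends [0.5892 0.2279] [0.6921 0.2141]
hyel 193 rect [0.6479 0.324 ] [103.  42.] mean [0.6558 0.3233] ang 3.8 ends [0.5968 0.3194] [0.6993 0.3262]
hblk 143 rect [0.6664 0.1056] [120.  40.] mean [0.6706 0.1061] ang 10.3 ends [0.6071 0.0946] [0.7257 0.1161]
```

View pics/topc.png

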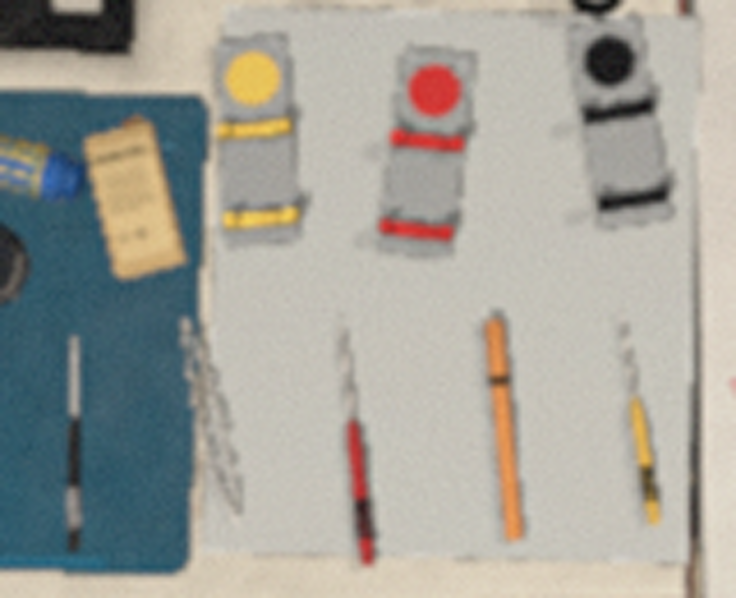

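View pics/sidec.png

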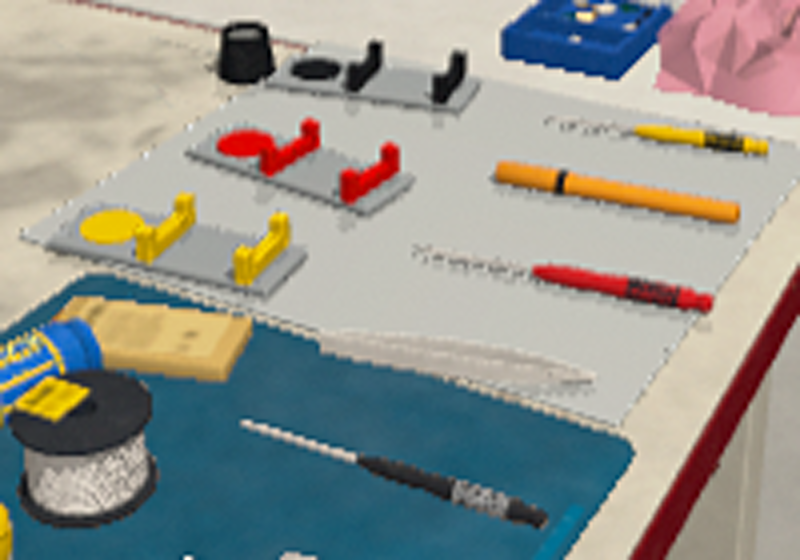

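```bash
python3 - <<'E'
from h import *
f=lambda p:(140+(p[0]+.5)/4.6-.5,170+(p[1]+.5)/4.6-.5)
T=lambda p,z:ray("top",f(p),z)[:2]
g=lambda p,z:ray("side",(170+(p[0]+.5)/4-.5,195+(p[1]+.5)/4-.5),z)[:2]
D={"red":((368,563),(352,420),(343,320),.087,.0435,(712,303),(535,271)),"yel":((655,521),(634,398),(622,322),.075,.0375,(767,147),(636,131)),"blk":((73,552),(74,418),(74,335),.081,.0405,(546,519),(360,462))}
for n,(a,b,c,L,bal,sa,sb) in D.items():
    A,B,C=[T(p,.0074) for p in(a,b,c)];u=C-A;u/=np.linalg.norm(u)
    SA,SB=g(sa,.0074),g(sb,.0074)
    print(n,"tail",A.round(4),"L",np.linalg.norm(B-A).round(4),np.linalg.norm(C-A).round(4),"ang",np.degrees(np.arctan2(u[1],u[0])).round(1),"grasp",((A+B)/2).round(4),"| side",SA.round(4),SB.round(4),"mid",((SA+SB)/2).round(4),np.degrees(np.arctan2(*(SB-SA)[::-1])).round(1))
Hh={"yel":((252,78),(254,129),(261,218),[(217,38),(288,33),(300,240),(226,245)]),"red":((435,91),(427,141),(416,232),[(402,46),(476,53),(456,255),(380,243)]),"blk":((610,60),(619,107),(634,199),[(570,30),(640,17),(674,212),(602,226)])}
for n,(s,a,b,cs) in Hh.items():
    S=T(s,.0084);A=T(a,.018);B=T(b,.018);u=S-B;u/=np.linalg.norm(u);c=np.mean([T(p,.0084) for p in cs],0)
    C=[T(p,.0084) for p in cs]; v=(C[0]+C[1]-C[2]-C[3]);
    print(n,"sad dist",np.linalg.norm(A-B).round(4),"ang",np.degrees(np.arctan2(u[1],u[0])).round(1),np.degrees(np.arctan2(v[1],v[0])).round(1),"mid -29:",((A+B)/2).round(4),"from plate:",(c-.0215*u).round(4))
E
```

```text
red tail [0.396  0.2564] L 0.0849 0.1448 ang 5.9 grasp [0.4382 0.2612] | side [0.3941 0.2591] [0.4792 0.2701] mid [0.4366 0.2646] 7.3
yel tail [0.4186 0.0863] L 0.0738 0.1197 ang 8.7 grasp [0.4551 0.0921] | side [0.4168 0.0894] [0.4891 0.1033] mid [0.4529 0.0963] 10.9
blk tail [0.4046 0.4308] L 0.079 0.1284 ang 0.5 grasp [0.4441 0.4311] | side [0.4031 0.4345] [0.483  0.4364] mid [0.443  0.4354] 1.3
yel sad dist 0.0539 ang 4.8 3.2 mid -29: [0.6277 0.3214] from plate: [0.6287 0.321 ]
red sad dist 0.0551 ang -7.2 -6.1 mid -29: [0.6188 0.2234] from plate: [0.6214 0.2226]
blk sad dist 0.0563 ang 8.9 8.8 mid -29: [0.6376 0.1007] from plate: [0.6372 0.1001]
```

Call:
jog_arm --commands '[{"linear":[0.67,0.99,0],"twist":-0.023,"hand":0.1},{"linear":[0.67,0.99,0],"twist":-0.023,"hand":0.1},{"linear":[0.67,0.99,0],"twist":-0.023,"hand":0.1},{"linear":[0.67,0.99,0],"twist":-0.023,"hand":0.1},{"linear":[0.67,0.99,0],"twist":-0.023,"hand":0.1},{"linear":[0.67,0.99,0],"twist":-0.023,"hand":0.1},{"linear":[0.67,0.99,0],"twist":-0.023,"hand":0.1}]'

```text
time: 1.85
tool_pos: [0.3031, -0.2557, 0.246]
tcp_rot: [-0.001, 0.998, 0.06, 0.001]
force: [-0.7, -0.4, 1.0]
opening: 0.0507
grip_force: 0.0
```

Call:
jog_arm --commands '[{"linear":[0.4,1,0],"twist":0,"hand":0.1},{"linear":[0.4,1,0],"twist":0,"hand":0.1},{"linear":[0.4,1,0],"twist":0,"hand":0.1},{"linear":[0.4,1,0],"twist":0,"hand":0.1},{"linear":[0.4,1,0],"twist":0,"hand":0.1},{"linear":[0.4,1,0],"twist":0,"hand":0.1}]'

```text
time: 2.45
tool_pos: [0.4018, -0.0075, 0.246]
tcp_rot: [-0.0, 0.998, 0.058, 0.001]
force: [0.0, -1.5, 0.2]
opening: 0.0506
grip_force: 0.0
```

Call:
jog_arm --commands '[{"linear":[0.15,1,-0.4],"twist":0,"hand":0.1},{"linear":[0.15,1,-0.4],"twist":0,"hand":0.1},{"linear":[0.15,1,-0.4],"twist":0,"hand":0.1},{"linear":[0.15,1,-0.4],"twist":0,"hand":0.1},{"linear":[0.15,1,-0.4],"twist":0,"hand":0.1},{"linear":[0.15,1,-0.4],"twist":0,"hand":0.1},{"linear":[0.15,1,-0.4],"twist":0,"hand":0.1},{"linear":[0.15,1,-0.4],"twist":0,"hand":0.1}]'

```text
time: 3.25
tool_pos: [0.4385, 0.2391, 0.1456]
tcp_rot: [0.0, 0.998, 0.056, -0.0]
force: [0.0, 0.2, 0.2]
opening: 0.0504
grip_force: 0.0
```

Call:
jog_arm --commands '[{"linear":[0,0.091,-0.15],"twist":0,"hand":0.1},{"linear":[0,0.091,-0.3],"twist":0,"hand":0.1},{"linear":[0,0.091,-0.42],"twist":0,"hand":0.1},{"linear":[0,0.091,-0.493],"twist":0,"hand":0.1},{"linear":[0,0.091,-0.493],"twist":0,"hand":0.1},{"linear":[0,0.091,-0.493],"twist":0,"hand":-1},{"linear":[0,0.091,-0.493],"twist":0,"hand":-1},{"linear":[0,0.091,-0.493],"twist":0,"hand":-1},{"linear":[0,0.091,-0.493],"twist":0,"hand":-1},{"linear":[0,0.091,-0.493],"twist":0,"hand":-1},{"linear":[0,0.091,-0.493],"twist":0,"hand":-1},{"linear":[0,0.091,-0.493],"twist":0,"hand":-1}]' --grip_force 20

```text
time: 4.45
tool_pos: [0.4384, 0.2625, 0.0226]
tcp_rot: [0.0, 0.998, 0.056, 0.0]
force: [-0.2, -1.0, 1.1]
opening: 0.0102
grip_force: 20.0
```

Call:
jog_arm --commands '[{"linear":[0,0,0.1],"twist":0,"hand":-1},{"linear":[0,0,0.27],"twist":0,"hand":-1},{"linear":[0.15,-0.03,0.27],"twist":-0.01,"hand":-1},{"linear":[0.32,-0.07,0.27],"twist":-0.02,"hand":-1},{"linear":[0.5,-0.1,0.27],"twist":-0.03,"hand":-1},{"linear":[0.64,-0.13,0.27],"twist":-0.037,"hand":-1},{"linear":[0.714,-0.15,0.27],"twist":-0.037,"hand":-1},{"linear":[0.714,-0.15,0.2],"twist":-0.037,"hand":-1},{"linear":[0.714,-0.15,0.13],"twist":-0.037,"hand":-1},{"linear":[0.714,-0.15,0.13],"twist":-0.037,"hand":-1},{"linear":[0.714,-0.15,0.13],"twist":-0.037,"hand":-1}]'

```text
time: 5.55
tool_pos: [0.6166, 0.225, 0.0548]
tcp_rot: [0.0, 0.998, -0.06, -0.0]
force: [0.4, 0.7, -0.5]
opening: 0.01
grip_force: 20.0
```

```bash
python3 - <<'E'
from h import *
q=arm.sense();print(q["tool_pos"],q["opening"],q["grip_force"])
s=arm.camera("side")
a=cv2.resize(s[190:270,190:320,::-1],None,fx=5,fy=5,interpolation=cv2.INTER_CUBIC)
t=arm.camera("top");b=cv2.resize(t[180:225,205:305,::-1],None,fx=4,fy=4,interpolation=cv2.INTER_CUBIC)
c=np.zeros((590,650,3),np.uint8);c[:400,:650]=a;c[405:585,:400]=b
cv2.imwrite("pics/r1.png",c)
E
```

```text
[0.61659531 0.22503072 0.05481136] 0.009975447275251417 19.99994248151779
```

View pics/r1.png

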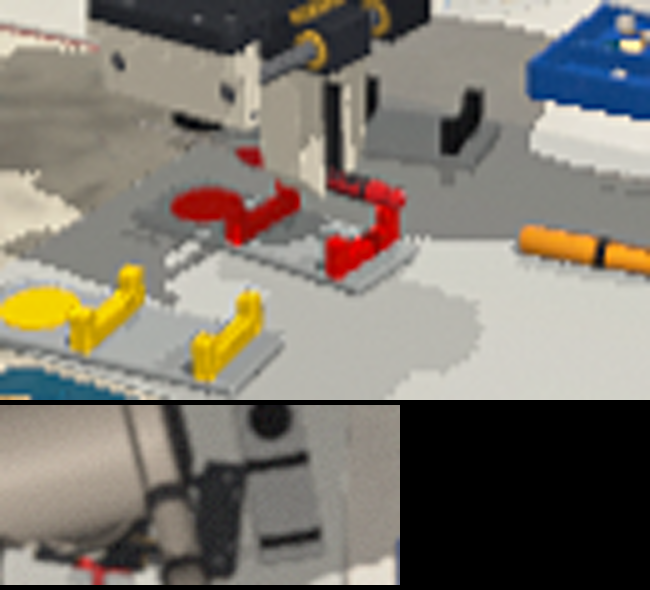

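The side crop shows the red driver held above its holder: tail at about crop (400,195), rear saddle cheeks at (338,240) and (388,200). I'll check this by projecting.

```bash
cat >> h.py <<'E'
def proj(cam,P):
    p=arm.camera_params(cam);return cv2.projectPoints(np.array(P,float).reshape(-1,1,3),np.array(p["rvec"],float),np.array(p["tvec"],float),np.array(p["mtx"],float),None)[0].reshape(-1,2)
E
python3 - <<'E'
from h import *
a=np.radians(-6.9);u=np.array([np.cos(a),np.sin(a),0]);v=np.array([-u[1],u[0],0])
t=np.array([.6166,.225,0]);C=lambda p:((p-[190,190])*5).round(0).tolist()
print("tail top",C(proj("side",[t-.0435*u+[0,0,.045],t-.0435*u+[0,0,.040]])))
m=t+.0025*u; o=m+.029*u; z=.0024
pts={"rear saddle near cheek top, outer back":o-.060*u+.022*v+[0,0,z+.022],"far cheek top outer back":o-.060*u-.022*v+[0,0,z+.022],"plate rear near":o-.07*u+.022*v+[0,0,z+.006],"plate rear far":o-.07*u-.022*v+[0,0,z+.006],"front near cheek top outer back":o-.006*u+.022*v+[0,0,z+.022]}
for k,p in pts.items(): print(k,C(proj("side",[p])))
for d in [(.01,0,0),(0,.01,0)]: print(C(proj("side",[m+d])-proj("side",[m])+[190,190]))
E
```

```text
tail top [[399.0, 185.0], [399.0, 196.0]]
rear saddle near cheek top, outer back [[339.0, 241.0]]
far cheek top outer back [[400.0, 201.0]]
plate rear near [[359.0, 281.0]]
plate rear far [[419.0, 240.0]]
front near cheek top outer back [[237.0, 208.0]]
[[-20.0, -5.0]]
[[-12.0, 10.0]]
```

```bash
python3 - <<'E'
import cv2
a=cv2.imread("pics/r1.png")[150:310,210:430]
cv2.imwrite("pics/r1z.png",cv2.resize(a,None,fx=3.5,fy=3.5,interpolation=cv2.INTER_LINEAR))
E
```

```text
(no output)
```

View pics/r1z.png

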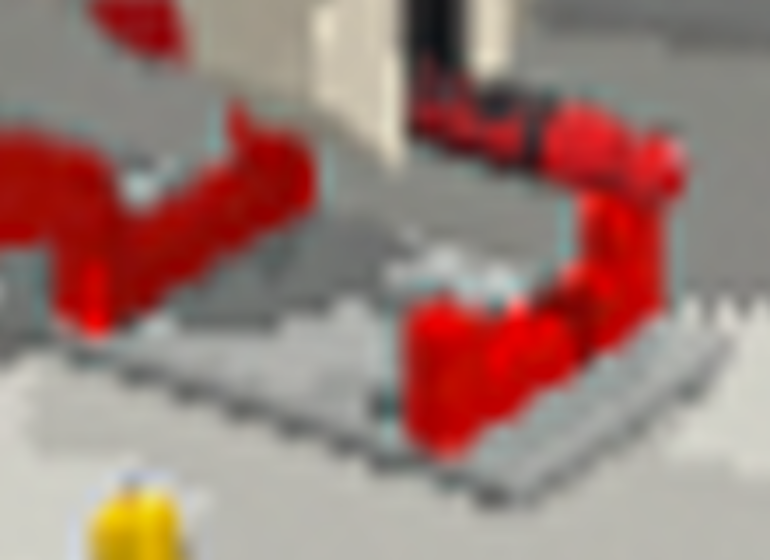

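The projection agrees to a few mm; I'll nudge y by about +2.5 mm, lower and release.

Call:
jog_arm --commands '[{"linear":[0.004,0.01,-0.02],"twist":0,"hand":-1},{"linear":[0.004,0.01,-0.045],"twist":0,"hand":-1},{"linear":[0.004,0.01,-0.065],"twist":0,"hand":-1},{"linear":[0.004,0.01,-0.072],"twist":0,"hand":-1},{"linear":[0.004,0.01,-0.072],"twist":0,"hand":-1},{"linear":[0.004,0.01,-0.072],"twist":0,"hand":-1}]'

```text
time: 6.25
tool_pos: [0.6179, 0.2274, 0.0369]
tcp_rot: [0.0, 0.998, -0.06, -0.0]
force: [-0.1, 0.4, 0.0]
opening: 0.01
grip_force: 20.0
```

Call:
jog_arm --commands '[{"linear":[0,0,0],"twist":0,"hand":-0.3},{"linear":[0,0,0],"twist":0,"hand":-0.3},{"linear":[0,0,0],"twist":0,"hand":-0.3},{"linear":[0,0,0],"twist":0,"hand":-0.3},{"linear":[0,0,0.1],"twist":0,"hand":-0.3},{"linear":[0,0,0.3],"twist":0,"hand":-0.3},{"linear":[0,0,0.4],"twist":0,"hand":0.1},{"linear":[-0.15,-0.1,0.4],"twist":0.02,"hand":0.1},{"linear":[-0.35,-0.25,0.4],"twist":0.044,"hand":0.1},{"linear":[-0.55,-0.4,0.4],"twist":0.044,"hand":0.1},{"linear":[-0.66,-0.531,0.4],"twist":0.044,"hand":0.1},{"linear":[-0.66,-0.531,0.4],"twist":0.044,"hand":0.1},{"linear":[-0.66,-0.531,0.4],"twist":0.044,"hand":0.1}]'

```text
time: 7.55
tool_pos: [0.4512, 0.0934, 0.1374]
tcp_rot: [0.0, 0.997, 0.077, -0.0]
force: [0.9, 0.9, 0.5]
opening: 0.0504
grip_force: 0.0
```

```bash
python3 - <<'E'
from h import *
q=arm.sense();print(q["tool_pos"],q["tcp_rot"],q["opening"])
s=arm.camera("side")
a=cv2.resize(s[210:260,205:285,::-1],None,fx=8,fy=8,interpolation=cv2.INTER_CUBIC)
cv2.imwrite("pics/r2.png",a)
E
```

```text
[0.45123769 0.09341927 0.13741221] [ 1.33759347e-04  9.97029086e-01  7.70251622e-02 -3.27920296e-04] 0.05039763971125265
```

View pics/r2.png

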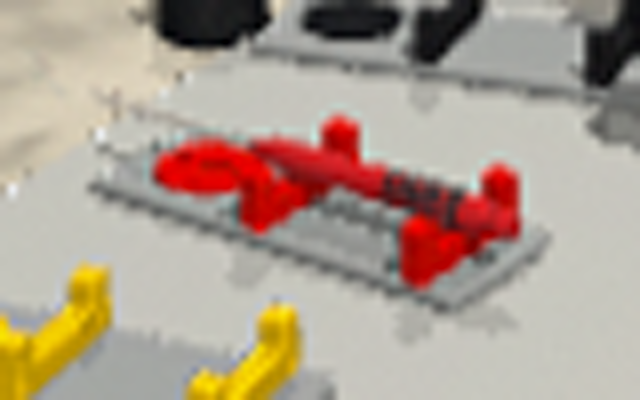

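Red lies in both notches (saddles at crop (460,230) and (300,185)), with its tip over the red spot. Next is yellow.

Call:
jog_arm --commands '[{"linear":[0.004,0,-0.15],"twist":0,"hand":0.1},{"linear":[0.004,0,-0.3],"twist":0,"hand":0.1},{"linear":[0.004,0,-0.4],"twist":0,"hand":0.1},{"linear":[0.004,0,-0.458],"twist":0,"hand":0.1},{"linear":[0.004,0,-0.458],"twist":0,"hand":0.1},{"linear":[0.004,0,-0.458],"twist":0,"hand":-1},{"linear":[0.004,0,-0.458],"twist":0,"hand":-1},{"linear":[0.004,0,-0.458],"twist":0,"hand":-1},{"linear":[0.004,0,-0.458],"twist":0,"hand":-1},{"linear":[0.004,0,-0.458],"twist":0,"hand":-1},{"linear":[0.004,0,-0.458],"twist":0,"hand":-1},{"linear":[0.004,0,-0.458],"twist":0,"hand":-1}]'

```text
time: 8.8
tool_pos: [0.4539, 0.0947, 0.0225]
tcp_rot: [0.0, 0.997, 0.078, 0.0]
force: [-0.7, -0.1, 0.1]
opening: 0.0097
grip_force: 20.0
```

Call:
jog_arm --commands '[{"linear":[0,0,0.15],"twist":0,"hand":-1},{"linear":[0,0,0.32],"twist":0,"hand":-1},{"linear":[0.1,0.14,0.37],"twist":-0.005,"hand":-1},{"linear":[0.22,0.28,0.37],"twist":-0.01,"hand":-1},{"linear":[0.33,0.43,0.37],"twist":-0.013,"hand":-1},{"linear":[0.45,0.59,0.37],"twist":-0.013,"hand":-1},{"linear":[0.57,0.74,0.37],"twist":-0.013,"hand":-1},{"linear":[0.66,0.86,0.37],"twist":-0.013,"hand":-1},{"linear":[0.702,0.919,0.34],"twist":-0.013,"hand":-1},{"linear":[0.702,0.919,0.22],"twist":-0.013,"hand":-1},{"linear":[0.702,0.919,0.1],"twist":-0.013,"hand":-1},{"linear":[0.702,0.919,0.1],"twist":-0.013,"hand":-1},{"linear":[0.702,0.919,0.1],"twist":-0.013,"hand":-1}]'

```text
time: 10.1
tool_pos: [0.6292, 0.3243, 0.0474]
tcp_rot: [0.0, 0.999, 0.037, -0.001]
force: [0.9, 0.2, 0.4]
opening: 0.0091
grip_force: 20.0
```

```bash
python3 - <<'E'
from h import *
q=arm.sense();print(q["tool_pos"],q["opening"],q["grip_force"])
s=arm.camera("side")
cv2.imwrite("pics/y1.png",cv2.resize(s[215:285,165:265,::-1],None,fx=8,fy=8,interpolation=cv2.INTER_CUBIC))
a=np.radians(4.3);u=np.array([np.cos(a),np.sin(a),0]);v=np.array([-u[1],u[0],0])
t=np.array([*q["tool_pos"][:2],0]);C=lambda p:((p-[165,215])*8).round(0).tolist()
print("tail axis",C(proj("side",[t-.0375*u+[0,0,q["tool_pos"][2]-.0151]])))
o=t+.0275*u; z=.0024
pts={"rear near cheek top outer back":o-.060*u+.022*v+[0,0,z+.022],"far cheek top outer back":o-.060*u-.022*v+[0,0,z+.022],"plate rear near":o-.07*u+.022*v+[0,0,z+.006],"plate rear far":o-.07*u-.022*v+[0,0,z+.006],"front near cheek top outer back":o-.006*u+.022*v+[0,0,z+.022],"plate front near":o+.055*u+.022*v+[0,0,z+.006]}
for k,p in pts.items(): print(k,C(proj("side",[p])))
for d in [(.01,0,0),(0,.01,0)]: print(C(proj("side",[o+d])-proj("side",[o])+[165,215]))
E
```

```text
[0.62917557 0.32428894 0.04737153] 0.009070399514007288 19.999767243862152
tail axis [[593.0, 278.0]]
rear near cheek top outer back [[532.0, 346.0]]
far cheek top outer back [[617.0, 262.0]]
plate rear near [[572.0, 413.0]]
plate rear far [[655.0, 326.0]]
front near cheek top outer back [[334.0, 302.0]]
plate front near [[128.0, 312.0]]
[[-33.0, -9.0]]
[[-24.0, 18.0]]
```

View pics/y1.png

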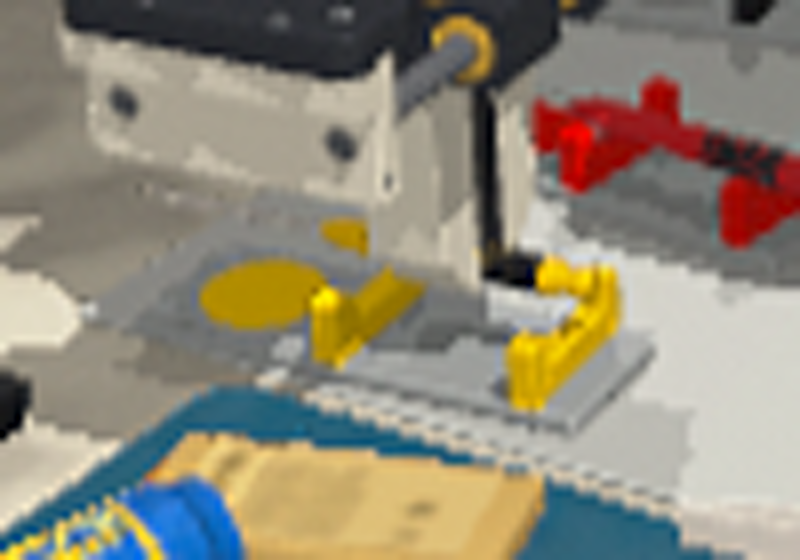

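The yellow driver's tail is at crop (590,280), and the plate corners are at (572,420) and (657,345). That is within ~2 mm of prediction, so I'll lower with a −1 mm nudge in x.

Call:
jog_arm --commands '[{"linear":[-0.004,0,-0.015],"twist":0,"hand":-1},{"linear":[-0.004,0,-0.035],"twist":0,"hand":-1},{"linear":[-0.004,0,-0.042],"twist":0,"hand":-1},{"linear":[-0.004,0,-0.042],"twist":0,"hand":-1},{"linear":[-0.004,0,-0.042],"twist":0,"hand":-1}]'

```text
time: 10.65
tool_pos: [0.6285, 0.3245, 0.0372]
tcp_rot: [0.0, 0.999, 0.037, 0.0]
force: [0.5, -1.2, -0.2]
opening: 0.0092
grip_force: 20.0
```

Call:
jog_arm --commands '[{"linear":[0,0,0],"twist":0,"hand":-0.3},{"linear":[0,0,0],"twist":0,"hand":-0.3},{"linear":[0,0,0],"twist":0,"hand":-0.3},{"linear":[0,0,0],"twist":0,"hand":-0.3},{"linear":[0,0,0.1],"twist":0,"hand":-0.3},{"linear":[0,0,0.3],"twist":0,"hand":-0.3},{"linear":[0,0,0.4],"twist":0,"hand":0.1},{"linear":[-0.17,0.1,0.4],"twist":-0.01,"hand":0.1},{"linear":[-0.34,0.2,0.4],"twist":-0.01,"hand":0.1},{"linear":[-0.52,0.3,0.4],"twist":-0.01,"hand":0.1},{"linear":[-0.67,0.39,0.4],"twist":-0.01,"hand":0.1},{"linear":[-0.738,0.436,0.4],"twist":-0.01,"hand":0.1},{"linear":[-0.738,0.436,0.4],"twist":-0.01,"hand":0.1},{"linear":[-0.738,0.436,0.4],"twist":-0.01,"hand":0.1}]'

```text
time: 12.05
tool_pos: [0.4441, 0.4336, 0.1373]
tcp_rot: [-0.0, 1.0, 0.006, 0.0]
force: [0.3, -1.0, -0.4]
opening: 0.0506
grip_force: 0.0
```

```bash
python3 - <<'E'
from h import *
q=arm.sense();print(q["tool_pos"],q["tcp_rot"],q["opening"])
s=arm.camera("side")
cv2.imwrite("pics/y2.png",cv2.resize(s[215:285,165:265,::-1],None,fx=8,fy=8,interpolation=cv2.INTER_CUBIC))
E
```

```text
[0.44405699 0.43363446 0.1372993 ] [-1.98036743e-05  9.99979447e-01  6.39651991e-03  4.36501984e-04] 0.05058804388362469
```

View pics/y2.png

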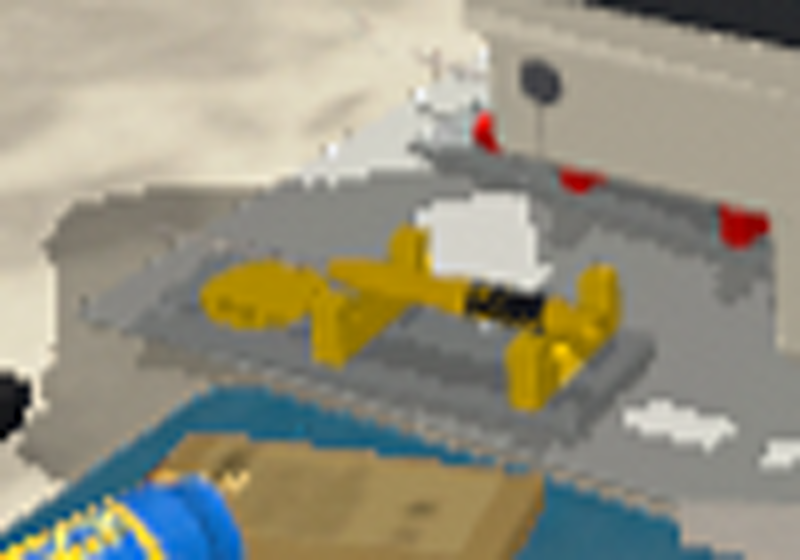

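Yellow rests in both saddles (crop (540,350) and (365,300)), with its tip towards the yellow spot. Next is black.

Call:
jog_arm --commands '[{"linear":[0,0,-0.15],"twist":0,"hand":0.1},{"linear":[0,0,-0.3],"twist":0,"hand":0.1},{"linear":[0,0,-0.4],"twist":0,"hand":0.1},{"linear":[0,0,-0.458],"twist":0,"hand":0.1},{"linear":[0,0,-0.458],"twist":0,"hand":0.1},{"linear":[0,0,-0.458],"twist":0,"hand":-1},{"linear":[0,0,-0.458],"twist":0,"hand":-1},{"linear":[0,0,-0.458],"twist":0,"hand":-1},{"linear":[0,0,-0.458],"twist":0,"hand":-1},{"linear":[0,0,-0.458],"twist":0,"hand":-1},{"linear":[0,0,-0.458],"twist":0,"hand":-1},{"linear":[0,0,-0.458],"twist":0,"hand":-1}]'

```text
time: 13.3
tool_pos: [0.4439, 0.4335, 0.0225]
tcp_rot: [0.0, 1.0, 0.006, 0.0]
force: [0.6, -1.0, -0.1]
opening: 0.0081
grip_force: 20.0
```

Call:
jog_arm --commands '[{"linear":[0,0,0.15],"twist":0,"hand":-1},{"linear":[0,0,0.33],"twist":0,"hand":-1},{"linear":[0.05,-0.12,0.4],"twist":0,"hand":-1},{"linear":[0.12,-0.28,0.4],"twist":0.005,"hand":-1},{"linear":[0.2,-0.45,0.4],"twist":0.01,"hand":-1},{"linear":[0.28,-0.63,0.4],"twist":0.02,"hand":-1},{"linear":[0.36,-0.8,0.4],"twist":0.023,"hand":-1},{"linear":[0.4,-0.9,0.4],"twist":0.023,"hand":-1}]'

```text
time: 14.1
tool_pos: [0.5452, 0.2053, 0.1226]
tcp_rot: [0.0, 0.997, 0.077, 0.0]
force: [0.1, -0.1, -0.0]
opening: 0.008
grip_force: 20.0
```

Call:
jog_arm --commands '[{"linear":[0.1,-0.12,0],"twist":0,"hand":-1},{"linear":[0.22,-0.25,0],"twist":0,"hand":-1},{"linear":[0.32,-0.36,0],"twist":0,"hand":-1},{"linear":[0.37,-0.422,-0.03],"twist":0,"hand":-1},{"linear":[0.37,-0.422,-0.15],"twist":0,"hand":-1},{"linear":[0.37,-0.422,-0.25],"twist":0,"hand":-1},{"linear":[0.37,-0.422,-0.3],"twist":0,"hand":-1},{"linear":[0.37,-0.422,-0.3],"twist":0,"hand":-1},{"linear":[0.37,-0.422,-0.3],"twist":0,"hand":-1}]'

```text
time: 15.0
tool_pos: [0.6366, 0.1035, 0.0481]
tcp_rot: [0.0, 0.997, 0.078, 0.0]
force: [-0.1, -0.6, -0.6]
opening: 0.0087
grip_force: 20.0
```

```bash
python3 - <<'E'
from h import *
q=arm.sense();print(q["tool_pos"],q["tcp_rot"],q["opening"],q["grip_force"])
s=arm.camera("side")
cv2.imwrite("pics/b1.png",cv2.resize(s[190:250,215:305,::-1],None,fx=8,fy=8,interpolation=cv2.INTER_CUBIC))
a=np.radians(9);u=np.array([np.cos(a),np.sin(a),0]);v=np.array([-u[1],u[0],0])
t=np.array([*q["tool_pos"][:2],0]);C=lambda p:((p-[215,190])*8).round(0).tolist()
print("tail axis",C(proj("side",[t-.0405*u+[0,0,q["tool_pos"][2]-.0156]])))
o=t+.0295*u; z=.0024
pts={"rear near cheek top outer back":o-.060*u+.022*v+[0,0,z+.022],"far cheek top outer back":o-.060*u-.022*v+[0,0,z+.022],"plate rear near":o-.07*u+.022*v+[0,0,z+.006],"plate rear far":o-.07*u-.022*v+[0,0,z+.006],"front near cheek top outer back":o-.006*u+.022*v+[0,0,z+.022]}
for k,p in pts.items(): print(k,C(proj("side",[p])))
for d in [(.01,0,0),(0,.01,0)]: print(C(proj("side",[o+d])-proj("side",[o])+[215,190]))
E
```

```text
[0.63661626 0.10347373 0.04808563] [2.45416201e-05 9.96924279e-01 7.83700337e-02 3.45885686e-04] 0.008735106744796833 19.98994141817093
tail axis [[579.0, 143.0]]
rear near cheek top outer back [[524.0, 192.0]]
far cheek top outer back [[568.0, 136.0]]
plate rear near [[557.0, 246.0]]
plate rear far [[598.0, 188.0]]
front near cheek top outer back [[351.0, 170.0]]
[[-28.0, -6.0]]
[[-16.0, 12.0]]
```

View pics/b1.png

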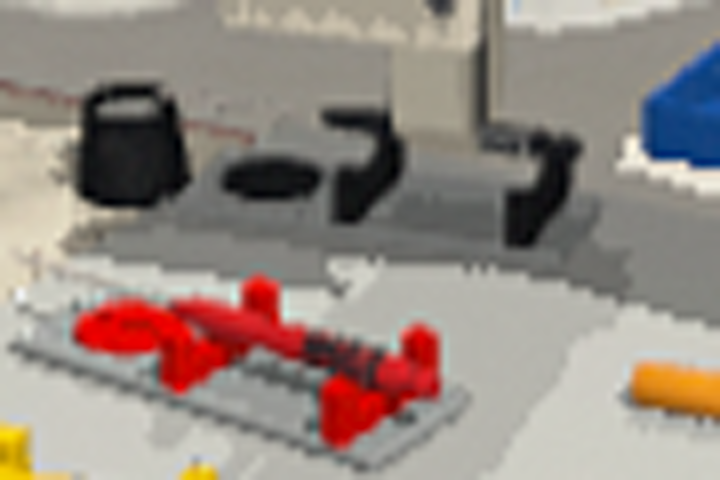

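The black driver's tail is at crop (580,148), and the near rear saddle at (525,215) matches prediction. Lowering and releasing.

Call:
jog_arm --commands '[{"linear":[0,0.004,-0.015],"twist":0,"hand":-1},{"linear":[0,0.004,-0.035],"twist":0,"hand":-1},{"linear":[0,0.004,-0.043],"twist":0,"hand":-1},{"linear":[0,0.004,-0.043],"twist":0,"hand":-1},{"linear":[0,0.004,-0.043],"twist":0,"hand":-1}]'

```text
time: 15.55
tool_pos: [0.6364, 0.1039, 0.0368]
tcp_rot: [0.0, 0.997, 0.078, 0.0]
force: [-0.3, -0.2, -0.6]
opening: 0.0085
grip_force: 20.0
```

Call:
jog_arm --commands '[{"linear":[0,0,0],"twist":0,"hand":-0.3},{"linear":[0,0,0],"twist":0,"hand":-0.3},{"linear":[0,0,0],"twist":0,"hand":-0.3},{"linear":[0,0,0],"twist":0,"hand":-0.3},{"linear":[0,0,0.1],"twist":0,"hand":-0.3},{"linear":[0,0,0.3],"twist":0,"hand":-0.3},{"linear":[0,0,0.5],"twist":0,"hand":-0.3},{"linear":[-0.2,0,0.6],"twist":0,"hand":-0.3},{"linear":[-0.4,0,0.7],"twist":0,"hand":-0.3},{"linear":[-0.6,-0.1,0.8],"twist":0,"hand":-0.3},{"linear":[-0.8,-0.25,0.8],"twist":0,"hand":-0.3},{"linear":[-0.95,-0.4,0.8],"twist":0,"hand":-0.3},{"linear":[-0.95,-0.6,0.8],"twist":0,"hand":-0.3},{"linear":[-0.95,-0.8,0.8],"twist":0,"hand":-0.3},{"linear":[-0.95,-0.95,0.8],"twist":0,"hand":-0.3},{"linear":[-0.95,-0.95,0.8],"twist":0,"hand":-0.3}]'

```text
time: 17.15
tool_pos: [0.3984, -0.1375, 0.2373]
tcp_rot: [0.001, 0.997, 0.076, 0.001]
force: [0.5, -0.1, 0.5]
opening: 0.0324
grip_force: 0.0
```

```bash
python3 - <<'E'
from h import *
q=arm.sense();print(q["tool_pos"],q["opening"])
s=arm.camera("side");t=arm.camera("top")
a=cv2.resize(s[195:275,180:310,::-1],None,fx=6,fy=6,interpolation=cv2.INTER_CUBIC)
cv2.imwrite("pics/f1.png",a)
cv2.imwrite("pics/f2.png",cv2.resize(t[170:300,140:300,::-1],None,fx=4.6,fy=4.6,interpolation=cv2.INTER_CUBIC))
E
```

```text
[ 0.39844659 -0.13753044  0.23727533] 0.032362425579177664
```

View pics/f1.png

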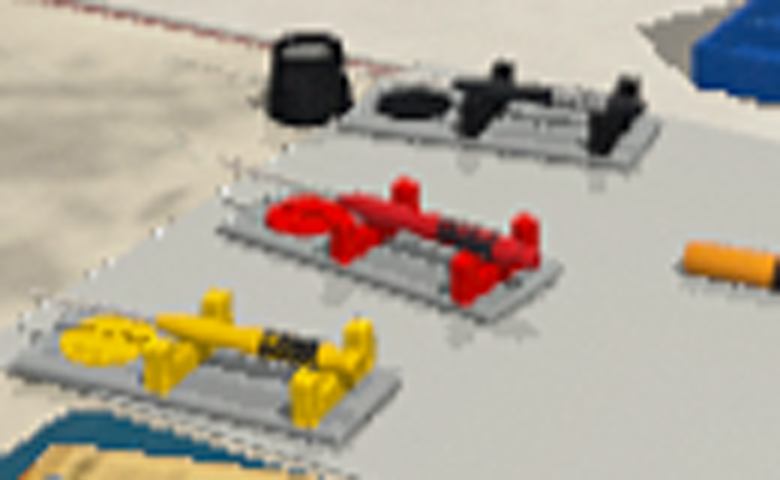

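View pics/f2.png

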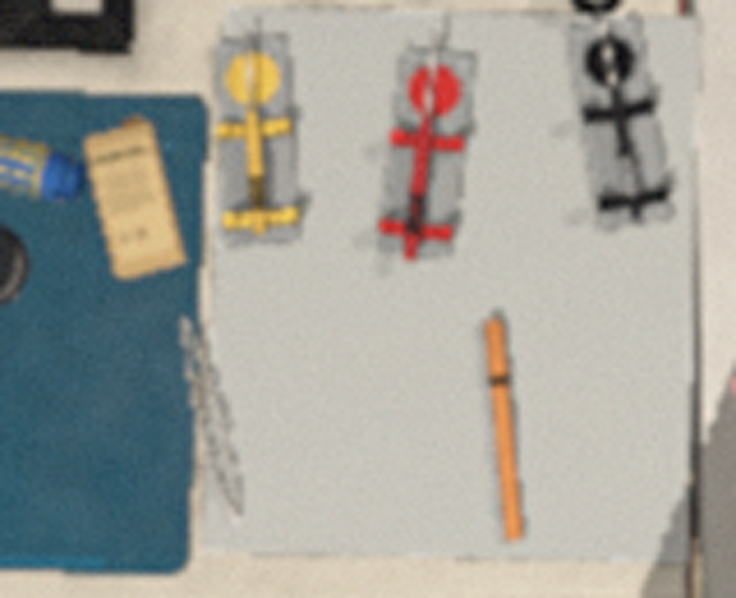

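Both views show all three drivers in both notches of their own holders with their blades over the spots. The flux pen and tweezers have not moved.

```bash
python3 -c "
from rig import arm
print(arm.finish_job())"
```

```text
the job is handed in; nothing more can be done
None
```

The red, yellow and black screwdrivers each lie in both saddle notches of their own holder, blades over the coloured spots; the flux pen and tweezers were left alone, and I handed the job in at about 17 s (no verdict was returned).

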